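Sort the leftovers into the shed bins

ROBOT

A 7-joint arm with a two-finger parallel gripper is mounted at the origin on the work surface. World frame = base frame: x ahead of the robot, y to its left, z up, the work surface at z = 0. Lengths are in m, angles in rad, forces in N, time in s.
With the tool pointing down it reaches from about 0.425 to 0.875 m from the base axis. Payload 8.4 kg.
Tool frame: the origin (TCP) lies between the finger pads; the fingertips stand 8 mm ahead of it and the grasp point (between the pads) lies 11 mm behind it; z points along the fingers, y is the line along which they close (so a half turn about z gives the same grasp; the last joint's range is limited). The gripper opens to 87 mm and grips with 3 to 60 N. Pads are 19 mm wide; open, the fingers measure 117 mm over their backs; the gripper's body (75 mm by 190 mm) begins 51 mm behind the grasp point.
Start: joints at [1.043, 0.333, 0.04, 1.465, -0.013, 1.343, -0.059], TCP at [0.27, -0.591, 0.207] pointing down, gripper open.
Joint ranges: [-2.58, 2.58], [-0.38, 2.09], [-1.3, 1.39], [0.25, 2.4], [-1.5, 4.64], [0.08, 2.09], [-2.65, 2.65]. Speed limits (rad/s): [2.22, 2.22, 2.79, 2.79, 3.14, 3.14, 3.14].

INTERFACE

Orientations are given as a 3x3 rotation matrix whose columns are the frame's x, y, z axes.
In Python, from plant import ctrl, optics gives the robot as it stands.
- The arm moves only by the tool carry_out, never from a script. Its argument "plan" is a list of rows, each a list of 3 entries, a list of its own where there are three numbers: the turn, a rotation vector about the tool's x, y, z each as a share of 6 degrees, from -1 to 1, then the shift along the tool's x, y, z each as a share of 0.03 m, from -1 to 1, then the opening, from -1 (shut) to 1 (fully open). A call has 1 to 10 rows; each row shifts and turns the commanded pose from where the row before left it, along the tool's axes as they then stand; what a row does not reach is not made up. A row lasts 1/10 s, in which the tool goes at most 50 mm and 8.59 degrees, less where a joint would pass 70% of its speed; a pose out of reach is approached as far as the arm can. A call with a number of a shift or a turn outside -1 to 1 is refused whole. A call with a gripper value outside its range is refused whole. The fingers move at their own pace and stop on an object; "squeeze" is the grip in N (left out, the last holds). Time passes only in rows, so rows that do not move let the fingers close. It gives the time, the measured TCP pose, the force, the opening and the grip force at its end, in the units of the state.
- ctrl.get_state(): the state, without advancing time (a new reading comes with each control period).
- optics.grab_frame(name): name is "scene" or "side" or "wrist"; returns (picture, depth): 400x640x3 uint8, red, green, blue; 400x640 float32, m along the optical axis (not along the pixel's ray), 0 where there is no reading.
- optics.camera_params(name): a dict with "K" (3x3 intrinsics, pixels), "extrinsics" (4x4, takes a point from camera to world coordinates). Camera axes: x right, y down, z forward; pixel columns grow to the right and rows downward; lengths in m; the calibration is good to about 2 mm. A picture is of the moment at which its call begins: read the wrist's pose just before it. camera_params takes no time and is no camera call; for the wrist camera it gives the pose at the moment of the call.
- ctrl.finish_job(): hands the job in; it is judged then, once.
The state is a dict: "time_s": time; "qpos": joint angles; "qd": joint speeds; "joint_torque": joint torques, N m; "ee_pos": TCP position; "tool_rot": TCP orientation; "force": force on the tool from outside, world axes, zero at the start; "moment": the same for the moment, N m; "finger_gap": opening from 0.0 (shut) to 1.0 (fully open); "grip_force": force on a finger pad.
Only numpy, scipy, OpenCV 4.12 (cv2) and the standard library are available. Lean on these libraries where they do the work, as an engineer would, in place of code of your own. Each camera call takes 0.05 s, during which the arm holds its last target. There are 200 camera calls.

TASK

Sort the leftovers on the shed shelf: stand the two torch batteries upright in the grey battery caddy, one in each well, put the orange hose connector and the yellow tap adaptor on the floor of the empty front bay of the green bin, with the hose fittings, and lay the black-jacketed brass padlock on the floor of the empty front bay of the blue bin, with the gate hardware. Set each thing down rather than dropping or throwing it, and leave the preserving jar and the torch standing where they are.

Things in the scene. Friction and masses are not known exactly. Their poses are not given: they have to be found in the camera images.
- copper_battery: Loose D-size battery standing on end: black wrap with a copper-coloured top, 33 mm diameter, 61 mm tall with its small contact button (wrapped part 58 mm), about 0.14 kg. Origin: its centre, 30.5 mm above its foot; z up its axis towards the button. Either well suits it.
- white_battery: Loose D-size battery standing on end: white wrap with a red top; size, mass and axes as the copper one. Either well suits it.
- hose_connector: Loose orange plastic click-on hose connector with grey ribs, standing on end: 34 mm diameter, 50 mm tall, about 0.035 kg. Origin: its centre, 25 mm above its foot; z along its axis.
- tap_adaptor: Loose yellow plastic tap adaptor: a nut 36 mm in diameter and 26 mm tall below, a stub 21 mm in diameter above, 44 mm tall in all, about 0.03 kg, standing on the nut. Origin: on its axis, 22 mm above its foot; z along its axis.
- padlock: Loose brass padlock in a black jacket (brass shows at the end away from the shackle), lying flat: body 34 mm (its x) by 40 mm (its y) by 18 mm thick (its z), with a steel shackle in the same plane that reaches to 48 mm from the origin along +x (shackle 30 mm wide, 6.4 mm bar). Origin: centre of the body, 9 mm above its underside. About 0.17 kg.
- green_bin: Green open parts bin, fixed, 184 mm (x, low front to back) by 150 mm (y). Origin: centre of underside. Empty front bay: inside x -89 to +26 mm, y -72 to +72 mm. Floor 4 mm thick; front wall 32 mm tall, sides 32 mm for the first 30 mm then 50 mm, divider behind the bay 45 mm, back 60 mm. Narrow back bay: two black hose joiners, fixed, to be left.
- blue_bin: Blue open parts bin, fixed, 184 mm (x, low front to back) by 150 mm (y). Origin: centre of underside. Empty front bay: inside x -89 to +26 mm, y -72 to +72 mm. Floor 4 mm thick; front wall 32 mm tall, sides 32 mm for the first 30 mm then 50 mm, divider behind the bay 45 mm, back 60 mm. Narrow back bay: steel hinge and hook, fixed, to be left.
- battery_caddy: Grey plastic battery caddy, fixed: base 66 mm (its x) by 122 mm (its y), with two open square wells, each 50 by 50 mm inside, centred at y = -27 mm and y = +27 mm, x = 0. Walls 28 mm tall and 4 mm thick, floor 4 mm thick. Origin: centre of its underside, z up.
- jar: Loose empty glass preserving jar with a wire lever clamp lid, 100 mm diameter, 165 mm tall, standing at the +y side of the work. Origin: centre of its underside. To be left alone.
- torch: Loose aluminium torch standing on its head, 56 mm diameter at the head, 172 mm tall, at the -y side of the work. Origin: centre of its underside. To be left alone.
There are look-alikes about, which are no part of the job. Of the things that look like the green_bin, take the one that is farthest from the robot's base at the start.

How it is judged:
At the end, for the whole second after the job is handed in: Batteries upright (0.15 rad), one per well, within 12 mm of its middle; connector and adaptor low in the green front bay, padlock low in the blue one, centres 9 mm clear of the walls and below 36 mm (padlock 32 mm) over the underside; all at rest; jar and torch moved under 20 mm, upright (0.15 rad) (x of copper_battery in the frame of battery_caddy between -0.012 and 0.012 m and (y of copper_battery in the frame of battery_caddy between -0.039 and -0.015 m or y of copper_battery in the frame of battery_caddy between 0.015 and 0.039 m) and z of copper_battery in the frame of battery_caddy between 0.028 and 0.041 m and angle between each of copper_battery, white_battery, jar, torch's own z axis and vertical below 0.15 rad and x of white_battery in the frame of battery_caddy between -0.012 and 0.012 m and (y of white_battery in the frame of battery_caddy between -0.039 and -0.015 m or y of white_battery in the frame of battery_caddy between 0.015 and 0.039 m) and z of white_battery in the frame of battery_caddy between 0.028 and 0.041 m and x of hose_connector in the frame of green_bin between -0.08 and 0.017 m and y of hose_connector in the frame of green_bin between -0.063 and 0.063 m and z of hose_connector in the frame of green_bin between 0.004 and 0.036 m and x of tap_adaptor in the frame of green_bin between -0.08 and 0.017 m and y of tap_adaptor in the frame of green_bin between -0.063 and 0.063 m and z of tap_adaptor in the frame of green_bin between 0.004 and 0.036 m and x of padlock in the frame of blue_bin between -0.08 and 0.017 m and y of padlock in the frame of blue_bin between -0.063 and 0.063 m and z of padlock in the frame of blue_bin between 0.004 and 0.032 m and linear speed of each of copper_battery, white_battery, hose_connector, tap_adaptor, padlock below 0.02 m/s and distance of each of jar, torch from where it was at the start of the episode below 0.02 m); the robot touches nothing.
It fails at once if the jar or the torch is pushed more than 20 mm or tipped (distance of any of jar, torch from where it was at the start of the episode above 0.02 m or angle between any of jar, torch's own z axis and vertical above 0.2 rad).
It fails at once if one of the five things is dropped from more than about 40 mm, or thrown (moves faster than 0.9 m/s out of the fingers) ((linear speed of copper_battery above 0.9 m/s and contact force between copper_battery and the fingers below 0.05 N) or (linear speed of white_battery above 0.9 m/s and contact force between white_battery and the fingers below 0.05 N) or (linear speed of hose_connector above 0.9 m/s and contact force between hose_connector and the fingers below 0.05 N) or (linear speed of tap_adaptor above 0.9 m/s and contact force between tap_adaptor and the fingers below 0.05 N) or (linear speed of padlock above 0.9 m/s and contact force between padlock and the fingers below 0.05 N)).
It also fails if it takes over 131 s, if anything falls off the work surface, if the arm or the gripper's body presses on something with over 40 N, if the wrist force passes 120 N, or if a joint passes its speed limit or range.

## Working session

There is one attempt and no reset: what is moved stays moved. The work goes in short steps, Python scripts to look and compute and a tool call to move; the robot and the scene stay as the last step left them, time stands still between calls to the robot, and variables do not carry over. Pictures are saved under pics/ and viewed, at most 14 in all, crops included, and the job is handed in when it is done.

Besides the shell and the picture viewer there is one more tool, called in YAML: its name, and indented under it one key for each argument. carry_out: Moves the arm, as the interface text tells. Its arguments: {"type":"object","properties":{"plan":{"type":"array"},"squeeze":{"type":"number"}},"required":["plan"]}

```bash
ls; mkdir -p pics; cat > h.py <<'E'
import sys; sys.path.insert(0,'.')
import numpy as np, cv2
from plant import ctrl, optics
def grab(n,tag):
    P=optics.camera_params(n); im,d=optics.grab_frame(n)
    cv2.imwrite(f'pics/{tag}.png',im[:,:,::-1]); np.savez(f'pics/{tag}.npz',im=im,d=d,K=P['K'],E=P['extrinsics'])
def load(tag): return np.load(f'pics/{tag}.npz')
def cloud(tag):
    z=load(tag);d=z['d'];v,u=np.mgrid[0:400,0:640];K=z['K']
    p=np.stack([(u-K[0,2])/K[0,0]*d,(v-K[1,2])/K[1,1]*d,d],-1)
    w=p@z['E'][:3,:3].T+z['E'][:3,3]; w[d==0]=np.nan
    return w
E
python3 - <<'E'
from h import *
s=ctrl.get_state(); print({k:np.round(v,3).tolist() for k,v in s.items()})
grab('scene','sc0');grab('side','si0')
for n in('scene','side','wrist'):
    P=optics.camera_params(n);print(n,np.round(P['K'],1).tolist(),np.round(P['extrinsics'],3).tolist())
E
```

```text
pics
{'time_s': 0.0, 'qpos': [1.043, 0.334, 0.04, 1.466, -0.013, 1.343, -0.059], 'qd': [0.002, 0.0, 0.001, 0.0, -0.0, -0.001, -0.001], 'joint_torque': [0.001, -65.635, 1.336, -40.381, -0.06, 0.045, 0.0], 'ee_pos': [0.27, -0.591, 0.206], 'tool_rot': [[0.909, 0.416, -0.001], [0.416, -0.909, 0.001], [-0.0, -0.002, -1.0]], 'force': [0.162, -0.176, 0.251], 'moment': [-0.006, 0.054, 0.052], 'grip_force': 0.0, 'finger_gap': 0.998}
scene [[376.9, 0.0, 321.1], [0.0, 376.9, 199.0], [0.0, 0.0, 1.0]] [[0.447, 0.641, -0.624, 1.188], [0.895, -0.319, 0.313, -0.373], [0.002, -0.698, -0.716, 0.889], [0.0, 0.0, 0.0, 1.0]]
side [[369.4, 0.0, 319.0], [0.0, 369.4, 199.1], [0.0, 0.0, 1.0]] [[-0.999, -0.033, 0.034, 0.441], [-0.048, 0.669, -0.742, 0.801], [0.002, -0.742, -0.67, 0.78], [0.0, 0.0, 0.0, 1.0]]
wrist [[291.2, 0.0, 325.5], [0.0, 291.2, 199.7], [0.0, 0.0, 1.0]] [[0.416, -0.878, -0.236, 0.335], [-0.909, -0.402, -0.107, -0.561], [-0.001, 0.26, -0.966, 0.384], [0.0, 0.0, 0.0, 1.0]]
```

View pics/sc0.png

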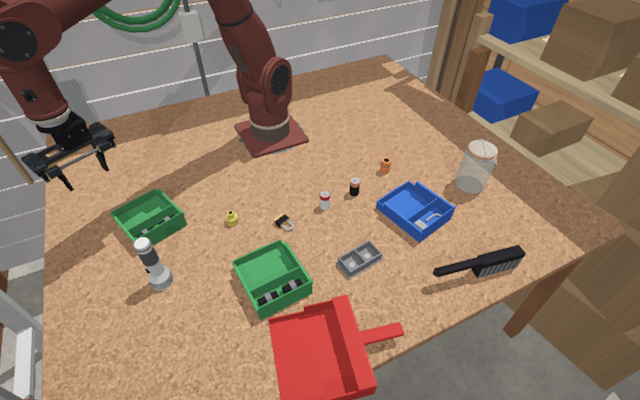

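View pics/si0.png

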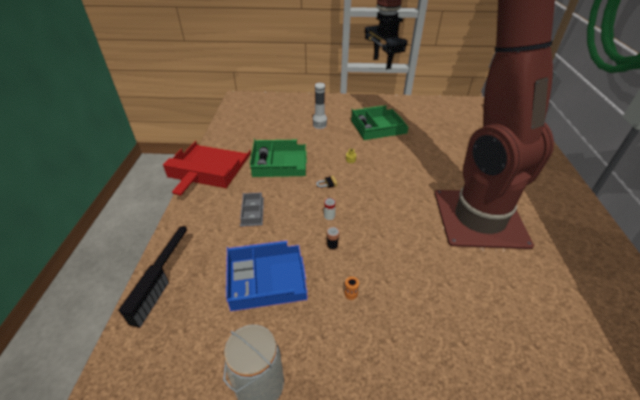

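The scene view shows the torch at (152,265), the jar at (477,167), the caddy at (360,258), the blue bin at (415,210), the white battery at (324,200), the copper battery at (354,187), the connector at (385,166), the adaptor at (231,218) and the padlock at (284,222). There are two green bins, at (150,218) and (272,278). I'll measure distances and make an enlarged crop to check them.

```bash
python3 - <<'E'
from h import *
w=cloud('sc0'); s=cloud('si0')
for n,(u,v) in dict(gA=(150,212),gB=(272,262),blue=(405,205),caddy=(360,258),white=(324,193),cop=(354,180),hose=(385,161),tap=(231,213),lock=(281,219),torch=(145,243),jar=(482,150),table=(300,230)).items(): print(n,np.round(w[v,u],3), round(float(np.hypot(*w[v,u][:2])),3))
# top-down ortho from both, 1mm/px... x up, y left; region x .3..0.95,y -.45...5
im=np.zeros((600,800,3),np.uint8);zb=np.full((600,800),-1.)
for tag,c in(('sc0',w),('si0',s)):
    I=load(tag)['im']
    big=cv2.resize(np.nan_to_num(c,nan=9).astype(np.float32),None,fx=3,fy=3);Ib=cv2.resize(I,None,fx=3,fy=3)
    p=big.reshape(-1,3);q=Ib.reshape(-1,3)
    r=((.95-p[:,0])*800).astype(int);k=((.5-p[:,1])*800).astype(int)
    m=(r>=0)&(r<600)&(k>=0)&(k<800)&(p[:,2]<.3)
    o=np.argsort(p[m][:,2]);r,k,z,q=r[m][o],k[m][o],p[m][o][:,2],q[m][o]
    if tag=='sc0': im[r,k]=q; zb[r,k]=z
    else:
        e=zb[r,k]<-.5; im[r[e],k[e]]=q[e]
for x in range(30,95,10): cv2.putText(im,str(x),(0,int((.95-x/100)*800)),0,.4,(255,0,0),1)
cv2.imwrite('pics/top.png',im[:,:,::-1])
I=load('sc0')['im'];cv2.imwrite('pics/cr.png',cv2.resize(I[150:320,100:470],None,fx=2.16,fy=2.16,interpolation=2)[:,:,::-1])
E
```

```text
gA [ 0.225 -0.497  0.002] 0.546
gB [ 0.579 -0.221  0.006] 0.62
blue [0.561 0.246 0.002] 0.613
caddy [0.684 0.003 0.017] 0.684
white [0.446 0.01  0.059] 0.446
cop [0.434 0.125 0.057] 0.452
hose [0.391 0.274 0.049] 0.477
tap [ 0.384 -0.273  0.045] 0.472
lock [ 0.45  -0.14   0.017] 0.471
torch [ 0.507 -0.5    0.171] 0.712
jar [0.587 0.486 0.161] 0.762
table [ 0.503 -0.1   -0.001] 0.512
```

View pics/top.png

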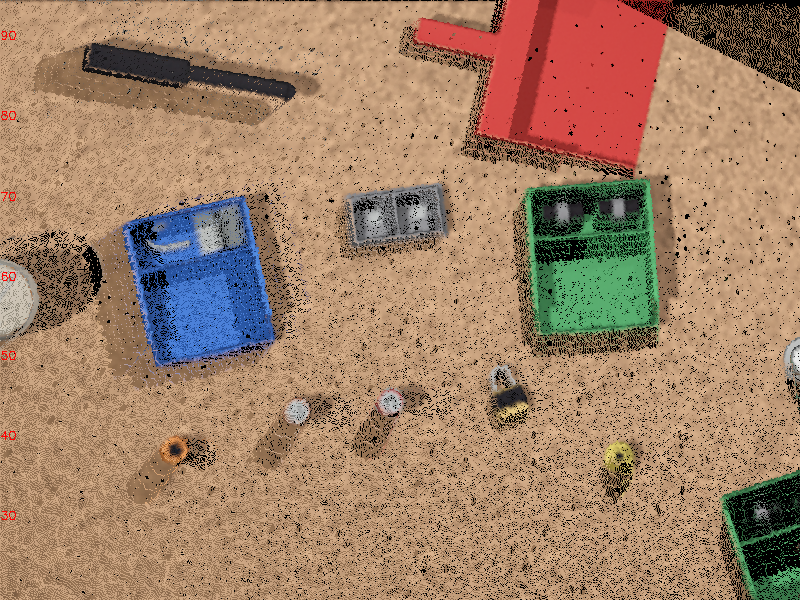

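View pics/cr.png

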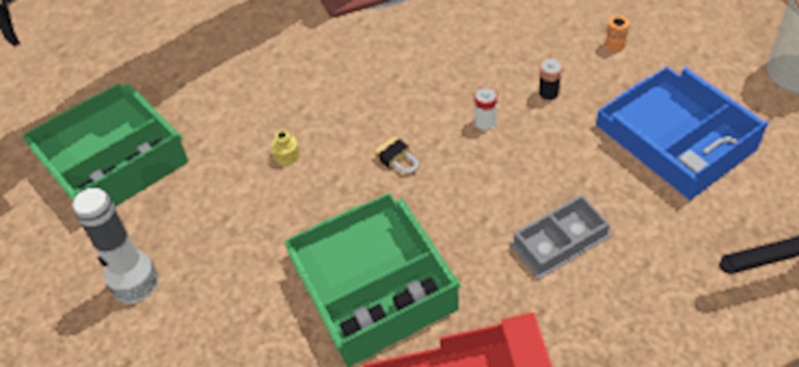

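The candidates for green_bin are A, at scene (150,218), and B, at (272,278). Both look alike: black joiners at the back and an empty front bay. In the crop, B (centre about (370,275)) is farther from the base than A (about (105,150)). I'll measure both centres along with the object poses.

```bash
python3 - <<'E'
from h import *
w=cloud('sc0').reshape(-1,3); s=cloud('si0').reshape(-1,3)
def sel(c,x,y,r,z0,z1):
    m=(np.hypot(c[:,0]-x,c[:,1]-y)<r)&(c[:,2]>z0)&(c[:,2]<z1); return c[m]
def rect(n,x,y,r,z0,z1):
    for t,c in(('sc',w),('si',s)):
        p=sel(c,x,y,r,z0,z1)
        if len(p)<5: print(n,t,len(p));continue
        R=cv2.minAreaRect((p[:,:2]*1000).astype(np.float32)); print(n,t,len(p),'c',np.round(R[0],1),'size',np.round(R[1],1),'ang',round(R[2],1),'zmax',p[:,2].max().round(4),'med',np.round(np.median(p,0),4))
rect('white',.437,.012,.035,.052,.07);rect('cop',.43,.128,.035,.052,.07)
rect('whiteAll',.437,.012,.035,.008,.07);rect('copAll',.43,.128,.035,.008,.07)
rect('hose',.384,.28,.035,.043,.06);rect('hoseAll',.384,.28,.035,.008,.06)
rect('tapstub',.378,-.275,.035,.032,.06);rect('tapAll',.378,-.275,.035,.008,.06)
rect('lock',.45,-.14,.06,.011,.03);rect('lockAll',.45,-.14,.06,.006,.03)
rect('caddy',.68,.004,.09,.022,.04);rect('blue',.6,.25,.14,.027,.075);rect('gB',.625,-.24,.14,.027,.075);rect('gA',.26,-.5,.14,.027,.075)
rect('torch',.51,-.5,.05,.1,.2);rect('jar',.57,.49,.08,.1,.2)
E
```

```text
white sc 73 c [448.5  11.2] size [30.8 32.3] ang 18.5 zmax 0.0627 med [0.448  0.0115 0.0575]
white si 84 c [445.1  15.6] size [29.  31.3] ang 1.8 zmax 0.0626 med [0.4453 0.0183 0.0581]
cop sc 66 c [436.9 128.4] size [31.6 32.2] ang 81.3 zmax 0.063 med [0.4376 0.1279 0.0576]
cop si 105 c [434.1 130.2] size [31.5 32.3] ang 80.8 zmax 0.0631 med [0.4341 0.1323 0.0582]
whiteAll sc 173 c [449.   11.3] size [31.8 32.2] ang 19.5 zmax 0.0627 med [0.456  0.0082 0.0468]
whiteAll si 201 c [444.5  15.5] size [30.2 31.3] ang 2.0 zmax 0.0626 med [0.4448 0.0243 0.0455]
copAll sc 162 c [437.3 127.6] size [33.  33.2] ang 81.3 zmax 0.063 med [0.4442 0.1236 0.0462]
copAll si 240 c [434.  130.5] size [32.5 32.5] ang 78.6 zmax 0.0631 med [0.4341 0.1395 0.0476]
hose sc 59 c [388.2 282.8] size [31.  30.5] ang 13.3 zmax 0.0525 med [0.39   0.2812 0.0496]
hose si 149 c [385.4 283.3] size [31.9 31.7] ang 74.9 zmax 0.0544 med [0.3861 0.2851 0.0498]
hoseAll sc 135 c [388.3 281.3] size [33.4 31.3] ang 60.6 zmax 0.0525 med [0.3959 0.2768 0.038 ]
hoseAll si 267 c [386.2 283.6] size [33.3 33. ] ang 23.1 zmax 0.0544 m
[... 1278 characters left out ...]
.6842 -0.2353  0.0392]
gB si 828 c [ 647.8 -239.1] size [227.3 164.9] ang 4.1 zmax 0.0639 med [ 0.6574 -0.229   0.0381]
gA sc 1096 c [ 263.6 -501.7] size [191.1 159.8] ang 18.4 zmax 0.0619 med [ 0.3083 -0.4777  0.0417]
gA si 703 c [ 261.5 -502.7] size [191.2 165.7] ang 18.4 zmax 0.0617 med [ 0.2953 -0.4824  0.0382]
torch sc 483 c [ 502.7 -507.6] size [37.5 36.1] ang 41.5 zmax 0.1752 med [ 0.5133 -0.5054  0.151 ]
torch si 213 c [ 499.8 -501.7] size [35.6 38.5] ang 68.2 zmax 0.1748 med [ 0.4976 -0.4927  0.1424]
jar sc 900 c [577.6 504.1] size [ 94.5 105.9] ang 4.8 zmax 0.17 med [0.5904 0.4812 0.1472]
jar si 3027 c [572.7 511.7] size [102.8  94.6] ang 76.3 zmax 0.1685 med [0.5685 0.5209 0.1584]
```

Bin B's centre, about (0.626,-0.241), is 0.67 m from the base and A's is 0.57 m, so B is the bin meant. Next is a helper that works out moves in tool units.

```bash
cat > go.py <<'E'
from h import *
from scipy.spatial.transform import Rotation as Rn
def go(x,y,z,yaw):  # yaw deg of tool y in world (mod 180); prints turn deg about tool x,y,z, then shift in 30mm units in turned tool axes
    s=ctrl.get_state();R=np.array(s['tool_rot']);p=np.array(s['ee_pos']);best=None
    for a in(yaw,yaw+180):
        a=np.radians(a);Y=np.array([np.cos(a),np.sin(a),0]);Z=np.array([0,0,-1.]);T=np.column_stack([np.cross(Y,Z),Y,Z])
        v=Rn.from_matrix(R.T@T).as_rotvec()
        if best is None or np.linalg.norm(v)<np.linalg.norm(best[0]): best=(v,T)
    v,T=best;print('turn/6deg',np.round(np.degrees(v)/6,2),'shift/30mm',np.round(T.T@(np.array([x,y,z])-p)/.03,2),'pos',np.round(p,4),'q7',round(s['qpos'][6],2),'gap',round(s['finger_gap']*87,1),'grip',round(s['grip_force'],1),'F',np.round(s['force'],1),'t',s['time_s'])
import sys
go(*map(float,sys.argv[1:]))
E
python3 go.py .379 -.272 .15 6
```

```text
turn/6deg [-1.000e-02 -1.000e-02 -1.191e+01] shift/30mm [10.19  4.72  1.88] pos [ 0.27   -0.5908  0.2064] q7 -0.06 gap 87.0 grip 0.0 F [ 0.4  0.1 -0.2] t 0.1
```

carry_out:
  plan:
    - [[0,0,-1],[0,0,0],1]
    - [[0,0,-1],[0,0,0],1]
    - [[0,0,-1],[0,0,0],1]
    - [[0,0,-1],[0,0,0],1]
    - [[0,0,-1],[0,0,0],1]
    - [[0,0,-1],[0,0,0],1]
    - [[0,0,-1],[0,0,0],1]
    - [[0,0,-1],[0,0,0],1]
    - [[0,0,-1],[0,0,0],1]
    - [[0,0,-1],[0,0,0],1]
  squeeze: 20

```text
time_s: 1.1
ee_pos: [0.2701, -0.5909, 0.2066]
tool_rot: [[0.09, 0.996, -0.0], [0.996, -0.09, 0.001], [0.001, -0.001, -1.0]]
force: [0.1, -0.4, 0.4]
finger_gap: 0.999
grip_force: 0.0
```

carry_out:
  plan:
    - [[0,0,-1],[0,0,0],1]
    - [[0,0,-0.91],[0,0,0],1]
    - [[0,0,0],[1,0.5,0],1]
    - [[0,0,0],[1,0.5,0],1]
    - [[0,0,0],[1,0.5,0],1]
    - [[0,0,0],[1,0.5,0],1]
    - [[0,0,0],[1,0.5,0],1]
    - [[0,0,0],[1,0.5,0],1]
    - [[0,0,0],[1,0.5,0],1]
    - [[0,0,0],[0,0,0],1]

```text
time_s: 2.1
ee_pos: [0.3549, -0.3669, 0.2073]
tool_rot: [[-0.111, 0.994, 0.001], [0.994, 0.111, 0.001], [0.001, 0.001, -1.0]]
force: [0.1, 0.4, 0.0]
finger_gap: 1.002
grip_force: 0.0
```

```bash
python3 go.py .379 -.272 .13 6
```

```text
turn/6deg [ 0.01 -0.01  0.06] shift/30mm [3.06 1.13 2.58] pos [ 0.3549 -0.3669  0.2073] q7 0.81 gap 87.2 grip 0.0 F [0.1 0.4 0. ] t 2.1
```

Works as expected. I'll go above the adaptor, look with the wrist camera, and measure it and the green bin from there.

carry_out:
  plan:
    - [[0,0,0],[0.77,0.28,0],1]
    - [[0,0,0],[0.77,0.28,0],1]
    - [[0,0,0],[0.76,0.28,0],1]
    - [[0,0,0],[0.76,0.29,0],1]
    - [[0,0,0],[0,0,0],1]

```text
time_s: 2.6
ee_pos: [0.3776, -0.2738, 0.2072]
tool_rot: [[-0.109, 0.994, 0.0], [0.994, 0.109, 0.0], [0.0, 0.0, -1.0]]
force: [-0.0, -0.8, -0.2]
finger_gap: 1.002
grip_force: 0.0
```

```bash
python3 - <<'E'
from h import *
grab('wrist','w1')
w=cloud('w1').reshape(-1,3)
for n,x,y,z0,z1 in(('stub',.379,-.272,.036,.06),('all',.379,-.272,.008,.06),('lock',.446,-.137,.011,.03)):
    r=.06 if n=='lock' else .04
    p=w[(np.hypot(w[:,0]-x,w[:,1]-y)<r)&(w[:,2]>z0)&(w[:,2]<z1)]
    if len(p)>5: R=cv2.minAreaRect((p[:,:2]*1000).astype(np.float32));print(n,len(p),np.round(R[0],1),np.round(R[1],1),R[2],p[:,2].max())
E
python3 go.py .379 -.272 .013 6
```

```text
stub 235 [ 379.9 -273.5] [19.2 20.1] 6.422089099884033 0.04668425003422816
all 670 [ 380.4 -273.5] [34.8 35.5] 51.10340118408203 0.04668425003422816
lock 1381 [ 462.7 -133. ] [63.9 41.3] 19.422412872314453 0.02125243708908936
turn/6deg [-0.    0.    0.03] shift/30mm [0.11 0.08 6.47] pos [ 0.3769 -0.2756  0.2072] q7 0.65 gap 87.0 grip 0.0 F [ 0.1 -0.2 -0.6] t 2.65
```

View pics/w1.png

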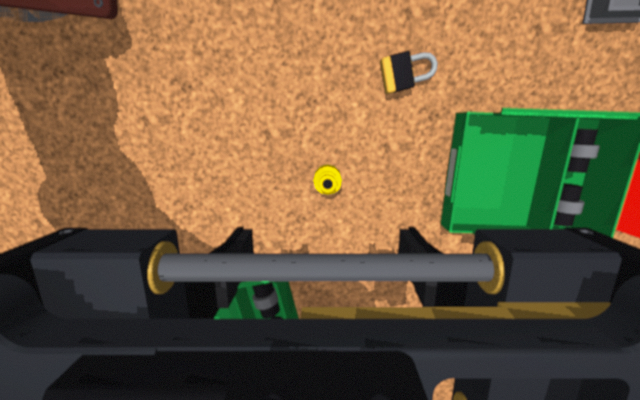

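The wrist view shows the adaptor at (327,181), the padlock at (405,70) and bin B on the right at (540,170). The wrist measurement of the adaptor, (0.380,-0.2735), agrees with the fixed cameras. Descend and grip.

carry_out:
  plan:
    - [[0,0,0],[0.08,0.09,0.9],1]
    - [[0,0,0],[0,0,0.9],1]
    - [[0,0,0],[0,0,0.9],1]
    - [[0,0,0],[0,0,0.9],1]
    - [[0,0,0],[0,0,0.9],1]
    - [[0,0,0],[0,0,0.9],1]
    - [[0,0,0],[0,0,0.6],1]
    - [[0,0,0],[0,0,0.4],1]
    - [[0,0,0],[0,0,0],1]

```text
time_s: 3.55
ee_pos: [0.3779, -0.2739, 0.0137]
tool_rot: [[-0.104, 0.995, -0.002], [0.995, 0.104, 0.002], [0.002, -0.002, -1.0]]
force: [-0.4, -0.6, -0.5]
finger_gap: 1.002
grip_force: 0.0
```

carry_out:
  plan:
    - [[0,0,0],[0,0,0],-1]
    - [[0,0,0],[0,0,0],-1]
    - [[0,0,0],[0,0,0],-1]
    - [[0,0,0],[0,0,0],-1]
    - [[0,0,0],[0,0,0],-1]
    - [[0,0,0],[0,0,0],-1]
    - [[0,0,0],[0,0,0],-1]
    - [[0,0,0],[0,0,0],-1]
    - [[0,0,0],[0,0,0],-1]
  squeeze: 15

```text
time_s: 4.45
ee_pos: [0.3791, -0.2737, 0.0151]
tool_rot: [[-0.105, 0.994, -0.0], [0.994, 0.105, 0.0], [0.0, -0.0, -1.0]]
force: [1.2, 0.0, 1.0]
finger_gap: 0.259
grip_force: 0.0
```

carry_out:
  plan:
    - [[0,0,0],[0,0,-0.3],-1]
    - [[0,0,0],[0,0,-0.8],-1]
    - [[0,0,0],[0,0,-0.8],-1]
    - [[0,0,0],[0,0,-0.8],-1]
    - [[0,0,0],[0,0,-0.8],-1]
    - [[0,0,0],[0,0,0],-1]

```text
time_s: 5.05
ee_pos: [0.3809, -0.2748, 0.1239]
tool_rot: [[-0.105, 0.994, 0.004], [0.994, 0.105, -0.003], [-0.004, 0.004, -1.0]]
force: [0.7, -0.3, -1.4]
finger_gap: 0.225
grip_force: 15.0
```

```bash
python3 - <<'E'
from h import *
a=np.radians(5)
for l in((-.03,-.035),(-.03,.035)): print(.626+l[0]*np.cos(a)-l[1]*np.sin(a),-.241+l[0]*np.sin(a)+l[1]*np.cos(a))
w=cloud('w1').reshape(-1,3)
p=w[(w[:,0]>.5)&(w[:,0]<.74)&(w[:,1]>-.35)&(w[:,1]<-.13)&(w[:,2]>.027)&(w[:,2]<.042)]
print(p.min(0),p.max(0))
E
python3 go.py .599 -.278 .11 5
```

```text
0.5991646100534157 -0.2784814867156408
0.5930637080610796 -0.20874785784921862
[ 0.53134395 -0.3232124   0.02700277] [ 0.72483145 -0.16268649  0.04199944]
turn/6deg [0.04 0.04 0.17] shift/30mm [-0.74  7.23  0.46] pos [ 0.3809 -0.2748  0.1239] q7 0.62 gap 19.5 grip 15.0 F [ 0.7 -0.3 -1.4] t 5.05
```

Gap is 19.5 mm where the nut is 36 mm. I'll look at what is held.

```bash
python3 - <<'E'
from h import *
grab('wrist','w2');grab('scene','s2');grab('side','i2')
a=load('s2')['im'][130:280,170:330];b=load('i2')['im'][60:210,300:460]
a,b=[cv2.resize(q,(400,375),interpolation=2) for q in(a,b)]
cv2.imwrite('pics/c2.png',np.hstack([a,b])[:,:,::-1])
E
```

```text
(no output)
```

View pics/c2.png

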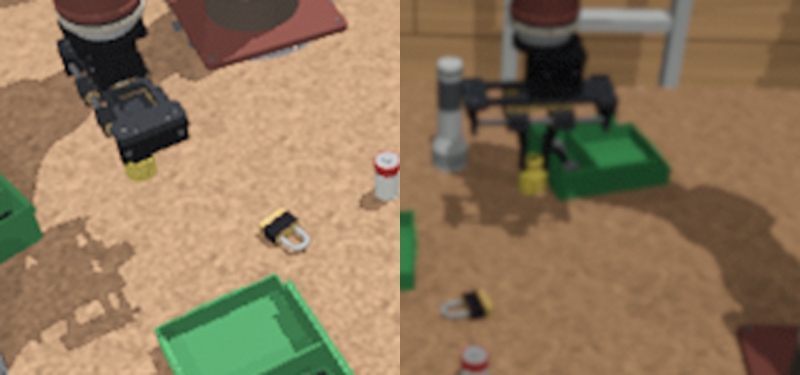

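The adaptor is held upright by its stub, at (141,165) in the left crop and (533,178) in the right one. I'll measure how far it hangs below the TCP.

```bash
python3 - <<'E'
from h import *
s=ctrl.get_state();print(np.round(s['ee_pos'],4),s['finger_gap'],s['grip_force'])
for t in('s2','i2'):
    c=cloud(t);im=load(t)['im'].astype(int)
    m=(im[...,0]>120)&(im[...,1]>110)&(im[...,2]<80)&(np.abs(c[...,0]-.38)<.06)&(np.abs(c[...,1]+.274)<.06)&(c[...,2]>.05)&(c[...,2]<.2)
    p=c[m];print(t,len(p),p.min(0).round(4),p.max(0).round(4))
    for z in np.arange(p[:,2].min(),p[:,2].max(),.004):
        q=p[(p[:,2]>=z)&(p[:,2]<z+.004)]
        if len(q):print(round(z,3),len(q),np.round(q[:,:2].min(0),3),np.round(q[:,:2].max(0),3))
E
```

```text
[ 0.3788 -0.2736  0.1199] 0.23065555877582558 14.99999687075615
s2 76 [ 0.3795 -0.2911  0.1047] [ 0.3998 -0.261   0.1342]
0.105 4 [ 0.38  -0.291] [ 0.395 -0.268]
0.109 10 [ 0.382 -0.291] [ 0.4   -0.265]
0.113 11 [ 0.39  -0.286] [ 0.397 -0.264]
0.117 11 [ 0.387 -0.29 ] [ 0.397 -0.263]
0.121 12 [ 0.382 -0.291] [ 0.399 -0.262]
0.125 12 [ 0.385 -0.289] [ 0.399 -0.261]
0.129 13 [ 0.388 -0.288] [ 0.399 -0.263]
0.133 3 [ 0.393 -0.278] [ 0.396 -0.266]
i2 81 [ 0.3644 -0.2742  0.1102] [ 0.391  -0.2535  0.1505]
0.11 7 [ 0.367 -0.259] [ 0.387 -0.253]
0.114 7 [ 0.367 -0.259] [ 0.387 -0.254]
0.118 10 [ 0.367 -0.266] [ 0.39  -0.254]
0.122 8 [ 0.367 -0.265] [ 0.391 -0.256]
0.126 10 [ 0.368 -0.265] [ 0.388 -0.255]
0.13 19 [ 0.364 -0.272] [ 0.391 -0.257]
0.134 6 [ 0.371 -0.268] [ 0.381 -0.26 ]
0.138 4 [ 0.372 -0.268] [ 0.378 -0.262]
0.142 2 [ 0.375 -0.268] [ 0.382 -0.263]
0.146 7 [ 0.372 -0.274] [ 0.382 -0.262]
0.15 1 [ 0.376 -0.262] [ 0.376 -0.262]
```

The foot is about 13 mm below the TCP, unchanged from the pick, so it is safe to place. Target is green bin (-0.03,-0.035).

carry_out:
  plan:
    - [[0,0,0.17],[-0.1,0.8,0],-1]
    - [[0,0,0],[-0.1,0.8,0],-1]
    - [[0,0,0],[-0.1,0.8,0],-1]
    - [[0,0,0],[-0.1,0.8,0],-1]
    - [[0,0,0],[-0.1,0.8,0],-1]
    - [[0,0,0],[-0.1,0.8,0],-1]
    - [[0,0,0],[-0.1,0.8,0],-1]
    - [[0,0,0],[-0.1,0.8,0],-1]
    - [[0,0,0],[0,0.9,0],-1]
    - [[0,0,0],[0,0,0],-1]

```text
time_s: 6.2
ee_pos: [0.6015, -0.276, 0.1181]
tool_rot: [[-0.09, 0.996, -0.001], [0.996, 0.09, 0.003], [0.003, -0.001, -1.0]]
force: [-0.4, 0.7, -1.4]
finger_gap: 0.231
grip_force: 15.0
```

```bash
python3 go.py .599 -.278 .020 5
```

```text
turn/6deg [-0.   -0.03  0.03] shift/30mm [-0.06 -0.09  3.27] pos [ 0.6015 -0.276   0.1181] q7 0.32 gap 20.1 grip 15.0 F [-0.4  0.7 -1.4] t 6.2
```

carry_out:
  plan:
    - [[0,0,0],[-0.05,-0.09,0.7],-1]
    - [[0,0,0],[0,0,0.8],-1]
    - [[0,0,0],[0,0,0.8],-1]
    - [[0,0,0],[0,0,0.5],-1]
    - [[0,0,0],[0,0,0.3],-1]
    - [[0,0,0],[0,0,0.15],-1]
    - [[0,0,0],[0,0,0],-1]

```text
time_s: 6.9
ee_pos: [0.5968, -0.2798, 0.0226]
tool_rot: [[-0.087, 0.996, -0.0], [0.996, 0.087, 0.0], [0.0, -0.0, -1.0]]
force: [-0.0, 0.0, -0.4]
finger_gap: 0.226
grip_force: 15.0
```

carry_out:
  plan:
    - [[0,0,0],[0,0,0],0.2]
    - [[0,0,0],[0,0,0],0.2]
    - [[0,0,0],[0,0,0],0.2]
    - [[0,0,0],[0,0,0],0.2]
    - [[0,0,0],[0,0,0],0.2]
    - [[0,0,0],[0,0,-0.4],0.2]
    - [[0,0,0],[0,0,-0.9],0.2]
    - [[0,0,0],[0,0,-0.9],0.2]
    - [[0,0,0],[0,0,-0.9],0.2]
    - [[0,0,0],[0,0,0],1]

```text
time_s: 7.9
ee_pos: [0.5994, -0.2806, 0.1212]
tool_rot: [[-0.087, 0.996, 0.007], [0.996, 0.087, -0.003], [-0.004, 0.006, -1.0]]
force: [0.1, -0.4, 0.0]
finger_gap: 0.637
grip_force: 0.0
```

```bash
python3 - <<'E'
from h import *
grab('scene','s3')
c=cloud('s3');im=load('s3')['im'].astype(int)
m=(im[...,0]>110)&(im[...,1]>100)&(im[...,2]<80)&(np.abs(c[...,0]-.6)<.08)&(np.abs(c[...,1]+.27)<.08)
p=c[m];print(len(p),p.min(0).round(4),p.max(0).round(4))
E
python3 go.py .4470 -.1375 .11 110
```

```text
98 [ 0.5671 -0.3378 -0.0025] [ 0.6647 -0.2562  0.281 ]
turn/6deg [ 5.00e-02 -1.00e-02  1.25e+01] shift/30mm [-3.11 -6.2   0.3 ] pos [ 0.5983 -0.2803  0.1189] q7 0.33 gap 58.1 grip 0.0 F [-0.1 -1.3  0.4] t 7.95
```

carry_out:
  plan:
    - [[0,0,1],[0,0,0],1]
    - [[0,0,1],[0,0,0],1]
    - [[0,0,1],[0,0,0],1]
    - [[0,0,1],[0,0,0],1]
    - [[0,0,1],[0,0,0],1]
    - [[0,0,1],[0,0,0],1]
    - [[0,0,1],[0,0,0],1]
    - [[0,0,1],[0,0,0],1]
    - [[0,0,1],[0,0,0],1]
    - [[0,0,1],[0,0,0],1]

```text
time_s: 8.95
ee_pos: [0.5963, -0.2796, 0.1149]
tool_rot: [[0.822, 0.57, -0.001], [0.57, -0.822, 0.001], [-0.001, -0.001, -1.0]]
force: [-0.8, -0.1, -0.2]
finger_gap: 1.0
grip_force: 0.0
```

carry_out:
  plan:
    - [[0,0,1],[0,0,0],1]
    - [[0,0,1],[0,0,0],1]
    - [[0,0,0.5],[0,0,0],1]
    - [[0,0,0],[-0.44,-0.88,0],1]
    - [[0,0,0],[-0.44,-0.88,0],1]
    - [[0,0,0],[-0.44,-0.88,0],1]
    - [[0,0,0],[-0.44,-0.88,0],1]
    - [[0,0,0],[-0.44,-0.88,0],1]
    - [[0,0,0],[-0.44,-0.88,0],1]
    - [[0,0,0],[-0.44,-0.88,0],1]

```text
time_s: 9.95
ee_pos: [0.4453, -0.1369, 0.1152]
tool_rot: [[0.94, 0.342, -0.001], [0.342, -0.94, 0.0], [-0.001, -0.001, -1.0]]
force: [1.2, 1.0, 0.4]
finger_gap: 0.998
grip_force: 0.0
```

carry_out:
  plan:
    - [[0,0,0],[0,0,0],1]

```text
time_s: 10.05
ee_pos: [0.4442, -0.1354, 0.1152]
tool_rot: [[0.939, 0.344, -0.002], [0.344, -0.939, 0.0], [-0.002, -0.001, -1.0]]
force: [-0.1, -0.1, 0.1]
finger_gap: 0.999
grip_force: 0.0
```

```bash
python3 - <<'E'
from h import *
grab('scene','s4')
c=cloud('s4');im=load('s4')['im'].astype(int)
m=(im[...,0]>110)&(im[...,1]>100)&(im[...,2]<80)&(np.abs(c[...,0]-.6)<.08)&(np.abs(c[...,1]+.27)<.08)
p=c[m];print(len(p),p.min(0).round(4),p.max(0).round(4))
m=(im[...,0]-im[...,2]>40)
E
python3 go.py .4475 -.1375 .011 110
```

```text
117 [ 0.5224 -0.349  -0.0037] [ 0.6771 -0.2665  0.05  ]
turn/6deg [0.   0.01 0.01] shift/30mm [0.05 0.04 3.49] pos [ 0.4457 -0.1369  0.1156] q7 -1.03 gap 87.1 grip 0.0 F [ 0.4 -0.3  0.3] t 10.1
```

carry_out:
  plan:
    - [[0,0,0],[0.06,0.06,0.8],1]
    - [[0,0,0],[0,0,0.8],1]
    - [[0,0,0],[0,0,0.8],1]
    - [[0,0,0],[0,0,0.5],1]
    - [[0,0,0],[0,0,0.4],1]
    - [[0,0,0],[0,0,0.22],1]
    - [[0,0,0],[0,0,0],-1]
    - [[0,0,0],[0,0,0],-1]
    - [[0,0,0],[0,0,0],-1]
    - [[0,0,0],[0,0,0],-1]
  squeeze: 25

```text
time_s: 11.1
ee_pos: [0.4496, -0.139, 0.0107]
tool_rot: [[0.94, 0.342, 0.001], [0.342, -0.94, -0.0], [0.001, 0.001, -1.0]]
force: [-0.9, -0.4, -0.6]
finger_gap: 0.724
grip_force: 0.0
```

carry_out:
  plan:
    - [[0,0,0],[0,0,0],-1]
    - [[0,0,0],[0,0,0],-1]
    - [[0,0,0],[0,0,0],-1]
    - [[0,0,0],[0,0,0],-1]
    - [[0,0,0],[0,0,0],-1]
    - [[0,0,0],[0,0,0],-1]

```text
time_s: 11.7
ee_pos: [0.4491, -0.1389, 0.01]
tool_rot: [[0.94, 0.342, -0.0], [0.342, -0.94, 0.0], [-0.0, -0.0, -1.0]]
force: [-0.7, 0.5, -0.0]
finger_gap: 0.174
grip_force: 0.0
```

carry_out:
  plan:
    - [[0,0,0],[0,0,0],-1]
    - [[0,0,0],[0,0,0],-1]
    - [[0,0,0],[0,0,0],-1]

```text
time_s: 12.0
ee_pos: [0.4491, -0.1389, 0.0101]
tool_rot: [[0.94, 0.342, -0.0], [0.342, -0.94, 0.0], [0.0, -0.0, -1.0]]
force: [0.2, -0.5, 0.3]
finger_gap: 0.009
grip_force: 0.0
```

```bash
python3 - <<'E'
from h import *
print({k:np.round(v,4).tolist() for k,v in ctrl.get_state().items() if k in('finger_gap','grip_force','ee_pos')})
grab('wrist','w5');grab('side','i5');grab('scene','s5')
a=load('s5')['im'][160:260,230:340];b=load('i5')['im'][130:230,270:380]
a,b=[cv2.resize(q,(396,360),interpolation=2) for q in(a,b)]
cv2.imwrite('pics/c5.png',np.hstack([a,b])[:,:,::-1])
E
```

```text
{'ee_pos': [0.4491, -0.1389, 0.0101], 'grip_force': 0.0, 'finger_gap': 0.0085}
```

View pics/c5.png

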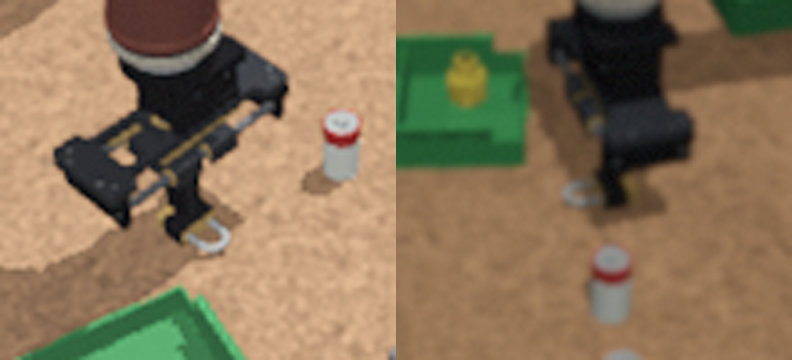

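The left crop shows the fingers shut on top of the padlock, not around it, so the real fingertips are higher than stated. The right crop shows the adaptor standing well in the green bin at (467,78). I'll measure the true tip height from depth before touching anything else.

```bash
python3 - <<'E'
from h import *
for t,e in(('s4',(.4457,-.1369,.1156)),('s3',(.5985,-.2804,.120)),('s2',(.379,-.2737,.121)),('i2',(.379,-.2737,.121)),('w5',(.4491,-.1389,.0101)),('i5',(.4491,-.1389,.0101)),('s5',(.4491,-.1389,.0101))):
    c=cloud(t);im=load(t)['im'].astype(int)
    m=(np.hypot(c[...,0]-e[0],c[...,1]-e[1])<.075)&(c[...,2]>e[2]-.02)&(c[...,2]<e[2]+.08)&(im.max(-1)<70)
    p=c[m];z=np.sort(p[:,2]-e[2]) if len(p) else []
    print(t,len(z),np.round(z[:30:3],4))
    if len(z):
        h=np.histogram(z,np.arange(-.02,.081,.005))[0];print(h)
        q=p[p[:,2]-e[2]<.03]; print(np.round(np.median(q,0),3),q.min(0).round(3),q.max(0).round(3)) if len(q) else 0
E
```

```text
s4 128 [0.0155 0.016  0.0181 0.0191 0.0202 0.0209 0.0218 0.0241 0.0254 0.0261]
[ 0  0  0  0  0  0  0 12 12 13 14 14 11 12  9 11  7  5  4  4]
[ 0.436 -0.095  0.137] [ 0.418 -0.186  0.131] [ 0.472 -0.085  0.145]
s3 24 [0.0167 0.0397 0.0423 0.0459 0.0484 0.0509 0.0547 0.058 ]
[0 0 0 0 0 0 0 2 0 0 0 2 5 4 6 5 0 0 0 0]
[ 0.633 -0.273  0.137] [ 0.633 -0.276  0.137] [ 0.634 -0.271  0.138]
s2 5 [0.018 0.02 ]
[0 0 0 0 0 0 0 3 2 0 0 0 0 0 0 0 0 0 0 0]
[ 0.396 -0.275  0.141] [ 0.395 -0.28   0.139] [ 0.399 -0.266  0.141]
i2 119 [0.0185 0.0224 0.0235 0.0254 0.0279 0.0303 0.0317 0.0347 0.0353 0.0367]
[ 0  0  0  0  0  0  0  2  7  5  9 11  7 13  8 15 15 14 12  1]
[ 0.366 -0.265  0.145] [ 0.359 -0.268  0.14 ] [ 0.395 -0.258  0.15 ]
w5 2235 [0.0068 0.0069 0.0071 0.0072 0.0072 0.0073 0.0073 0.0074 0.0074 0.0074]
[  0   0   0   0   0 879  25  84  97 105 115 113 125  75  10   0 267 277
  16  47]
[ 0.46  -0.135  0.019] [ 0.442 -0.154  0.017] [ 0.471 -0.114  0.04 ]
i5 79 [-0.0111 -0.0062 -0.0036 -0.0017  0.0002  0.001   0.0028  0.0045  0.0055
  0.0064]
[ 0  1  4  6 12 41  3  5  2  2  1  2  0  0  0  0  0  0  0  0]
[ 0.451 -0.125  0.018] [ 0.434 -0.181 -0.001] [ 0.465 -0.11   0.04 ]
s5 123 [-0.0121 -0.0075 -0.0025  0.0014  0.003   0.0047  0.0055  0.0059  0.0066
  0.0068]
[ 0  2  2  5  7 39  6  8  9  9 10  8  9  5  4  0  0  0  0  0]
[ 0.455 -0.144  0.019] [ 0.404 -0.191 -0.002] [ 0.469 -0.117  0.04 ]
```

The tips sit about 16 mm behind the reported TCP, not 8 mm ahead of it, which also explains the stub grip. From here I use tip z = reading + 0.016. Raise, open, and go lower on the padlock.

carry_out:
  plan:
    - [[0,0,0],[0,0,-1],1]
    - [[0,0,0],[-0.02,0,-0.5],1]
    - [[0,0,0],[0,0,0],1]
    - [[0,0,0],[0,0,0],1]
    - [[0,0,0],[0,0,0],1]
    - [[0,0,0],[0,0,0],1]
    - [[0,0,0],[0,0,0],1]
    - [[0,0,0],[0,0,0],1]
    - [[0,0,0],[0,0,0],1]
    - [[0,0,0],[0,0,0],1]

```text
time_s: 13.15
ee_pos: [0.4485, -0.1391, 0.055]
tool_rot: [[0.94, 0.342, -0.0], [0.342, -0.94, 0.0], [-0.0, -0.0, -1.0]]
force: [-0.3, -0.1, 0.8]
finger_gap: 0.833
grip_force: 0.0
```

```bash
python3 - <<'E'
from h import *
grab('wrist','w6');w=cloud('w6').reshape(-1,3)
p=w[(np.hypot(w[:,0]-.455,w[:,1]+.135)<.05)&(w[:,2]>.01)&(w[:,2]<.03)]
R=cv2.minAreaRect((p[:,:2]*1000).astype(np.float32));print(len(p),np.round(R[0],1),np.round(R[1],1),R[2])
E
python3 go.py .4480 -.1378 -.010 110
```

```text
2926 [ 464.2 -132.5] [64.1 41.2] 19.888439178466797
turn/6deg [-0.  0.  0.] shift/30mm [-0.   -0.05  2.17] pos [ 0.4485 -0.1391  0.055 ] q7 -1.05 gap 76.5 grip 0.0 F [-0.2  0.2  0.2] t 13.2
```

View pics/w6.png

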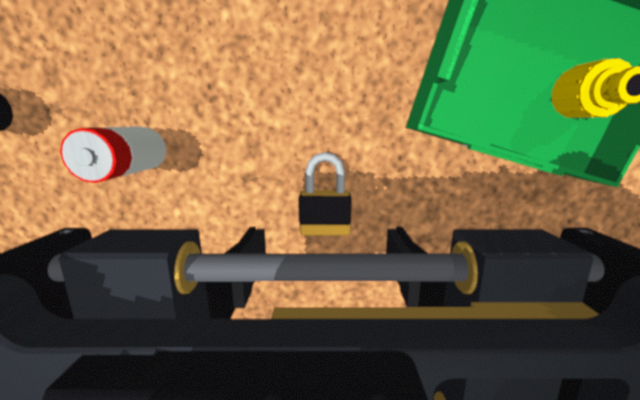

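The padlock at (325,210) is undisturbed and centred between the fingers, and the adaptor stands in the bin at (610,88). Lower gradually and close.

carry_out:
  plan:
    - [[0,0,0],[0,-0.04,0.6],1]
    - [[0,0,0],[0,0,0.6],1]
    - [[0,0,0],[0,0,0.4],1]
    - [[0,0,0],[0,0,0.2],1]
    - [[0,0,0],[0,0,0.2],1]
    - [[0,0,0],[0,0,0.1],1]
    - [[0,0,0],[0,0,0],1]

```text
time_s: 13.9
ee_pos: [0.4482, -0.138, -0.008]
tool_rot: [[0.94, 0.342, -0.0], [0.342, -0.94, 0.0], [0.0, -0.0, -1.0]]
force: [-0.3, -0.3, -0.3]
finger_gap: 0.998
grip_force: 0.0
```

carry_out:
  plan:
    - [[0,0,0],[0,0,0],-1]
    - [[0,0,0],[0,0,0],-1]
    - [[0,0,0],[0,0,0],-1]
    - [[0,0,0],[0,0,0],-1]
    - [[0,0,0],[0,0,0],-1]
    - [[0,0,0],[0,0,0],-1]
    - [[0,0,0],[0,0,0],-1]
    - [[0,0,0],[0,0,0],-1]
    - [[0,0,0],[0,0,0],-1]
    - [[0,0,0],[0,0,0],-1]
  squeeze: 30

```text
time_s: 14.9
ee_pos: [0.4481, -0.138, -0.0079]
tool_rot: [[0.94, 0.342, -0.0], [0.342, -0.94, 0.0], [-0.0, -0.0, -1.0]]
force: [-1.3, -1.1, 1.5]
finger_gap: 0.454
grip_force: 30.0
```

carry_out:
  plan:
    - [[0,0,0],[0,0,-0.3],-1]
    - [[0,0,0],[0,0,-0.8],-1]
    - [[0,0,0],[0,0,-1],-1]
    - [[0,0,0],[0,0,-1],-1]
    - [[0,0,0],[0,0,-0.9],-1]
    - [[0,0,0],[0,0,0],-1]

```text
time_s: 15.5
ee_pos: [0.4504, -0.1385, 0.1162]
tool_rot: [[0.94, 0.342, 0.006], [0.342, -0.94, -0.002], [0.005, 0.004, -1.0]]
force: [1.1, -0.3, -1.0]
finger_gap: 0.458
grip_force: 30.0
```

```bash
python3 go.py .547 .240 .11 102.3
```

```text
turn/6deg [ 0.03 -0.05  1.28] shift/30mm [  5.83 -11.64   0.21] pos [ 0.4504 -0.1385  0.1162] q7 -1.03 gap 39.8 grip 30.0 F [ 1.1 -0.3 -1. ] t 15.5
```

carry_out:
  plan:
    - [[0,0,0.64],[0,0,0],-1]
    - [[0,0,0.64],[0,0,0],-1]
    - [[0,0,0],[0.4,-0.8,0],-1]
    - [[0,0,0],[0.4,-0.8,0],-1]
    - [[0,0,0],[0.4,-0.8,0],-1]
    - [[0,0,0],[0.4,-0.8,0],-1]
    - [[0,0,0],[0.4,-0.8,0],-1]
    - [[0,0,0],[0.4,-0.8,0],-1]
    - [[0,0,0],[0.4,-0.8,0],-1]
    - [[0,0,0],[0.4,-0.8,0],-1]

```text
time_s: 16.5
ee_pos: [0.5005, 0.0711, 0.1115]
tool_rot: [[0.977, 0.213, -0.001], [0.213, -0.977, -0.0], [-0.001, -0.0, -1.0]]
force: [1.1, -0.1, -2.0]
finger_gap: 0.457
grip_force: 30.0
```

carry_out:
  plan:
    - [[0,0,0],[0.45,-0.87,0],-1]
    - [[0,0,0],[0.45,-0.87,0],-1]
    - [[0,0,0],[0.45,-0.87,0],-1]
    - [[0,0,0],[0.45,-0.87,0],-1]
    - [[0,0,0],[0.45,-0.87,0],-1]
    - [[0,0,0],[0.45,-0.87,0],-1]
    - [[0,0,0],[0,0,0],-1]
    - [[0,0,0],[0,0,0],-1]

```text
time_s: 17.3
ee_pos: [0.5458, 0.2407, 0.1112]
tool_rot: [[0.977, 0.215, -0.002], [0.215, -0.977, -0.0], [-0.002, -0.0, -1.0]]
force: [-0.0, -0.3, -2.5]
finger_gap: 0.458
grip_force: 30.0
```

```bash
python3 go.py .547 .240 -.003 102.3
```

```text
turn/6deg [-0.    0.02  0.02] shift/30mm [0.03 0.03 3.81] pos [0.5458 0.2407 0.1112] q7 -1.99 gap 39.9 grip 30.0 F [-0.  -0.3 -2.5] t 17.3
```

carry_out:
  plan:
    - [[0,0,0],[0,0,0.9],-1]
    - [[0,0,0],[0,0,0.9],-1]
    - [[0,0,0],[0,0,0.9],-1]
    - [[0,0,0],[0,0,0.5],-1]
    - [[0,0,0],[0,0,0.3],-1]
    - [[0,0,0],[0,0,0.2],-1]
    - [[0,0,0],[0,0,0.08],-1]
    - [[0,0,0],[0,0,0],-1]

```text
time_s: 18.1
ee_pos: [0.547, 0.2405, -0.0008]
tool_rot: [[0.977, 0.213, 0.001], [0.213, -0.977, 0.0], [0.001, -0.0, -1.0]]
force: [-0.5, -0.9, -1.6]
finger_gap: 0.455
grip_force: 30.0
```

carry_out:
  plan:
    - [[0,0,0],[0,0,0],0.5]
    - [[0,0,0],[0,0,0],0.5]
    - [[0,0,0],[0,0,0],0.5]
    - [[0,0,0],[0,0,0],0.5]
    - [[0,0,0],[0,0,-0.4],0.5]
    - [[0,0,0],[0,0,-0.8],0.5]
    - [[0,0,0],[0,0,-1],0.5]
    - [[0,0,0],[0,0,-1],0.5]
    - [[0,0,0],[0,0,-0.6],1]
    - [[0,0,0],[0,0,0],1]

```text
time_s: 19.1
ee_pos: [0.5484, 0.2415, 0.1168]
tool_rot: [[0.977, 0.214, 0.005], [0.214, -0.977, 0.002], [0.006, -0.001, -1.0]]
force: [0.7, 0.2, 0.5]
finger_gap: 0.852
grip_force: 0.0
```

```bash
python3 go.py .387 .283 .11 5
```

```text
turn/6deg [  0.03  -0.05 -13.78] shift/30mm [ 1.85 -5.24  0.23] pos [0.5484 0.2415 0.1168] q7 -1.99 gap 74.1 grip 0.0 F [0.7 0.2 0.5] t 19.1
```

carry_out:
  plan:
    - [[0,0,-1],[0,0,0],1]
    - [[0,0,-1],[0,0,0],1]
    - [[0,0,-1],[0,0,0],1]
    - [[0,0,-1],[0,0,0],1]
    - [[0,0,-1],[0,0,0],1]
    - [[0,0,-1],[0,0,0],1]
    - [[0,0,-1],[0,0,0],1]
    - [[0,0,-1],[0,0,0],1]
    - [[0,0,-1],[0,0,0],1]
    - [[0,0,-1],[0,0,0],1]

```text
time_s: 20.1
ee_pos: [0.5462, 0.2402, 0.1122]
tool_rot: [[0.299, 0.954, -0.001], [0.954, -0.299, -0.0], [-0.001, -0.001, -1.0]]
force: [0.2, 0.1, 0.0]
finger_gap: 0.997
grip_force: 0.0
```

carry_out:
  plan:
    - [[0,0,-1],[0,0,0],1]
    - [[0,0,-1],[0,0,0],1]
    - [[0,0,-1],[0,0,0],1]
    - [[0,0,-0.78],[0,0,0],1]
    - [[0,0,0],[0.3,-0.87,0],1]
    - [[0,0,0],[0.3,-0.87,0],1]
    - [[0,0,0],[0.3,-0.87,0],1]
    - [[0,0,0],[0.3,-0.87,0],1]
    - [[0,0,0],[0.3,-0.87,0],1]
    - [[0,0,0],[0.3,-0.87,0],1]

```text
time_s: 21.1
ee_pos: [0.3844, 0.2805, 0.1123]
tool_rot: [[-0.087, 0.996, -0.001], [0.996, 0.087, -0.0], [-0.0, -0.001, -1.0]]
force: [-0.2, 0.1, 0.3]
finger_gap: 1.001
grip_force: 0.0
```

carry_out:
  plan:
    - [[0,0,0],[0,0,0],1]
    - [[0,0,0],[0,0,0],1]

```text
time_s: 21.3
ee_pos: [0.3857, 0.2803, 0.1127]
tool_rot: [[-0.088, 0.996, 0.001], [0.996, 0.088, -0.001], [-0.001, 0.001, -1.0]]
force: [0.4, 0.1, 0.8]
finger_gap: 1.001
grip_force: 0.0
```

```bash
python3 - <<'E'
from h import *
grab('wrist','w7');w=cloud('w7').reshape(-1,3)
for n,x,y,z0 in(('hose',.387,.283,.043),('hoseall',.387,.283,.01),('cop',.4355,.129,.052),('white',.4468,.0134,.052)):
    p=w[(np.hypot(w[:,0]-x,w[:,1]-y)<.035)&(w[:,2]>z0)&(w[:,2]<.07)]
    if len(p)>5:R=cv2.minAreaRect((p[:,:2]*1000).astype(np.float32));print(n,len(p),np.round(R[0],1),np.round(R[1],1),p[:,2].max())
E
python3 go.py .387 .283 -.006 5
```

```text
hose 1128 [387.9 282.6] [31.9 32. ] 0.05288904220560203
hoseall 1374 [387.9 282.9] [32.7 32.8] 0.05288904220560203
turn/6deg [ 0.  0. -0.] shift/30mm [0.09 0.03 3.96] pos [0.3863 0.2802 0.1127] q7 -0.73 gap 86.9 grip 0.0 F [ 0.4  0.2 -0.3] t 21.35
```

View pics/w7.png

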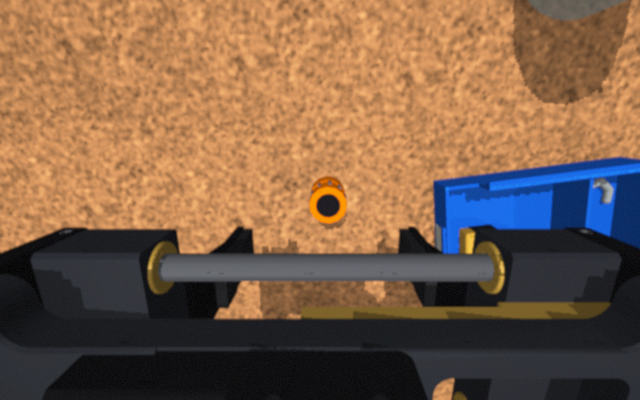

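The connector's top is at (328,205), centred between the fingers, and the padlock's brass end shows in the blue bay at (467,240). Descend and grip.

carry_out:
  plan:
    - [[0,0,0],[0.08,0.04,0.8],1]
    - [[0,0,0],[0,0,0.9],1]
    - [[0,0,0],[0,0,0.9],1]
    - [[0,0,0],[0,0,0.8],1]
    - [[0,0,0],[0,0,0.4],1]
    - [[0,0,0],[0,0,0.15],1]
    - [[0,0,0],[0,0,0],-1]
    - [[0,0,0],[0,0,0],-1]
    - [[0,0,0],[0,0,0],-1]
    - [[0,0,0],[0,0,0],-1]
  squeeze: 15

```text
time_s: 22.35
ee_pos: [0.3875, 0.2832, -0.0051]
tool_rot: [[-0.087, 0.996, 0.001], [0.996, 0.087, 0.0], [0.0, 0.001, -1.0]]
force: [-0.1, -0.6, -0.8]
finger_gap: 0.726
grip_force: 0.0
```

carry_out:
  plan:
    - [[0,0,0],[0,0,0],-1]
    - [[0,0,0],[0,0,0],-1]
    - [[0,0,0],[0,0,0],-1]
    - [[0,0,0],[0,0,0],-1]
    - [[0,0,0],[0,0,0],-1]
    - [[0,0,0],[0,0,0],-1]
    - [[0,0,0],[0,0,0],-1]

```text
time_s: 23.05
ee_pos: [0.3869, 0.283, -0.0058]
tool_rot: [[-0.087, 0.996, 0.0], [0.996, 0.087, -0.0], [-0.0, 0.0, -1.0]]
force: [-0.0, -0.5, 2.2]
finger_gap: 0.378
grip_force: 15.0
```

carry_out:
  plan:
    - [[0,0,0],[0,0,-0.3],-1]
    - [[0,0,0],[0,0,-0.8],-1]
    - [[0,0,0],[0,0,-1],-1]
    - [[0,0,0],[0,0,-1],-1]
    - [[0,0,0],[0,0,-0.9],-1]
    - [[0,0,0],[0,0,0],-1]
    - [[0,0,0],[0,0,0],-1]

```text
time_s: 23.75
ee_pos: [0.3872, 0.2831, 0.1148]
tool_rot: [[-0.087, 0.996, 0.002], [0.996, 0.087, 0.0], [0.0, 0.002, -1.0]]
force: [0.3, -0.5, -0.2]
finger_gap: 0.382
grip_force: 15.0
```

```bash
python3 go.py .593 -.209 .11 5
```

```text
turn/6deg [ 0.01 -0.   -0.  ] shift/30mm [-16.94   5.4    0.16] pos [0.3872 0.2831 0.1148] q7 -0.74 gap 33.3 grip 15.0 F [ 0.3 -0.5 -0.2] t 23.75
```

carry_out:
  plan:
    - [[0,0,0],[-0.85,0.27,0],-1]
    - [[0,0,0],[-0.85,0.27,0],-1]
    - [[0,0,0],[-0.85,0.27,0],-1]
    - [[0,0,0],[-0.85,0.27,0],-1]
    - [[0,0,0],[-0.85,0.27,0],-1]
    - [[0,0,0],[-0.85,0.27,0],-1]
    - [[0,0,0],[-0.85,0.27,0],-1]
    - [[0,0,0],[-0.85,0.27,0],-1]
    - [[0,0,0],[-0.85,0.27,0],-1]
    - [[0,0,0],[-0.85,0.27,0],-1]

```text
time_s: 24.75
ee_pos: [0.4892, 0.035, 0.1129]
tool_rot: [[-0.088, 0.996, -0.002], [0.996, 0.088, 0.0], [0.0, -0.002, -1.0]]
force: [-0.9, 0.6, -0.5]
finger_gap: 0.386
grip_force: 15.0
```

carry_out:
  plan:
    - [[0,0,0],[-0.85,0.27,0],-1]
    - [[0,0,0],[-0.85,0.27,0],-1]
    - [[0,0,0],[-0.85,0.27,0],-1]
    - [[0,0,0],[-0.85,0.27,0],-1]
    - [[0,0,0],[-0.85,0.27,0],-1]
    - [[0,0,0],[-0.85,0.27,0],-1]
    - [[0,0,0],[-0.85,0.27,0],-1]
    - [[0,0,0],[-0.85,0.27,0],-1]
    - [[0,0,0],[-0.85,0.27,0],-1]
    - [[0,0,0],[-0.85,0.27,0],-1]

```text
time_s: 25.75
ee_pos: [0.5922, -0.2115, 0.1124]
tool_rot: [[-0.088, 0.996, -0.003], [0.996, 0.088, 0.001], [0.001, -0.002, -1.0]]
force: [-0.2, 0.8, -0.5]
finger_gap: 0.375
grip_force: 15.0
```

carry_out:
  plan:
    - [[0,0,0],[0,0,0],-1]
    - [[0,0,0],[0,0,0],-1]

```text
time_s: 25.95
ee_pos: [0.592, -0.2107, 0.1125]
tool_rot: [[-0.087, 0.996, -0.002], [0.996, 0.087, 0.002], [0.002, -0.002, -1.0]]
force: [-0.1, 0.1, 0.6]
finger_gap: 0.378
grip_force: 15.0
```

```bash
python3 go.py .593 -.208 .000 5
```

```text
turn/6deg [-0.02 -0.02 -0.01] shift/30mm [0.09 0.04 3.75] pos [ 0.592  -0.2107  0.1125] q7 0.2 gap 32.9 grip 15.0 F [-0.1  0.1  0.6] t 25.95
```

carry_out:
  plan:
    - [[0,0,0],[0.08,0,0.9],-1]
    - [[0,0,0],[0,0,0.9],-1]
    - [[0,0,0],[0,0,0.9],-1]
    - [[0,0,0],[0,0,0.5],-1]
    - [[0,0,0],[0,0,0.3],-1]
    - [[0,0,0],[0,0,0.2],-1]
    - [[0,0,0],[0,0,0.04],-1]
    - [[0,0,0],[0,0,0],-1]

```text
time_s: 26.75
ee_pos: [0.5931, -0.2086, 0.0027]
tool_rot: [[-0.087, 0.996, 0.001], [0.996, 0.087, -0.0], [-0.0, 0.001, -1.0]]
force: [-0.4, -0.9, -0.9]
finger_gap: 0.379
grip_force: 15.0
```

carry_out:
  plan:
    - [[0,0,0],[0,0,0],0.2]
    - [[0,0,0],[0,0,0],0.2]
    - [[0,0,0],[0,0,0],0.2]
    - [[0,0,0],[0,0,0],0.2]
    - [[0,0,0],[0,0,-0.4],0.2]
    - [[0,0,0],[0,0,-0.8],0.2]
    - [[0,0,0],[0,0,-1],0.2]
    - [[0,0,0],[0,0,-1],0.2]
    - [[0,0,0],[0,0,-0.6],1]
    - [[0,0,0],[0,0,0],1]

```text
time_s: 27.75
ee_pos: [0.5946, -0.2089, 0.1201]
tool_rot: [[-0.087, 0.996, 0.005], [0.996, 0.087, -0.002], [-0.002, 0.005, -1.0]]
force: [0.6, 0.1, -0.8]
finger_gap: 0.709
grip_force: 0.0
```

```bash
python3 go.py .4468 .0134 .10 7
```

```text
turn/6deg [ 0.05  0.02 -0.33] shift/30mm [ 7.95 -3.99  0.67] pos [ 0.5946 -0.2089  0.1201] q7 0.2 gap 61.7 grip 0.0 F [ 0.6  0.1 -0.8] t 27.75
```

carry_out:
  plan:
    - [[0,0,-0.33],[0,0,0],1]
    - [[0,0,0],[0.88,-0.44,0],1]
    - [[0,0,0],[0.88,-0.44,0],1]
    - [[0,0,0],[0.88,-0.44,0],1]
    - [[0,0,0],[0.88,-0.44,0],1]
    - [[0,0,0],[0.88,-0.44,0],1]
    - [[0,0,0],[0.88,-0.44,0],1]
    - [[0,0,0],[0.88,-0.44,0],1]
    - [[0,0,0],[0.88,-0.44,0],1]
    - [[0,0,0],[0.88,-0.44,0],1]

```text
time_s: 28.75
ee_pos: [0.4446, 0.0138, 0.1156]
tool_rot: [[-0.122, 0.993, -0.001], [0.993, 0.122, -0.0], [-0.0, -0.001, -1.0]]
force: [1.0, -0.0, -0.4]
finger_gap: 1.003
grip_force: 0.0
```

carry_out:
  plan:
    - [[0,0,0],[0,0,0],1]
    - [[0,0,0],[0,0,0],1]

```text
time_s: 28.95
ee_pos: [0.4455, 0.0129, 0.116]
tool_rot: [[-0.123, 0.992, 0.0], [0.992, 0.123, -0.001], [-0.001, 0.0, -1.0]]
force: [0.1, -0.3, 0.0]
finger_gap: 1.0
grip_force: 0.0
```

```bash
python3 - <<'E'
from h import *
grab('wrist','w8');w=cloud('w8').reshape(-1,3)
for n,x,y,z0 in(('cop',.4355,.129,.052),('white',.4468,.0134,.052)):
    p=w[(np.hypot(w[:,0]-x,w[:,1]-y)<.035)&(w[:,2]>z0)&(w[:,2]<.07)]
    if len(p)>5:R=cv2.minAreaRect((p[:,:2]*1000).astype(np.float32));print(n,len(p),np.round(R[0],1),np.round(R[1],1),p[:,2].max())
p=w[(np.abs(w[:,0]-.68)<.06)&(np.abs(w[:,1]-.006)<.09)&(w[:,2]>.02)&(w[:,2]<.034)]
if len(p)>5:R=cv2.minAreaRect((p[:,:2]*1000).astype(np.float32));print('caddy',len(p),np.round(R[0],1),np.round(R[1],1),R[2])
E
python3 go.py .4475 .0134 .014 7
```

```text
cop 1681 [436.4 128. ] [32.5 32.4] 0.06300317278246492
white 1170 [448.3  12.7] [32.3 32.7] 0.06296746509582846
caddy 1438 [678.2  36. ] [60.4 50. ] 7.365784645080566
turn/6deg [ 0.  0. -0.] shift/30mm [0.03 0.06 3.4 ] pos [0.4458 0.0123 0.1159] q7 -0.01 gap 86.6 grip 0.0 F [ 1.2 -0.  -0.1] t 29.0
```

View pics/w8.png

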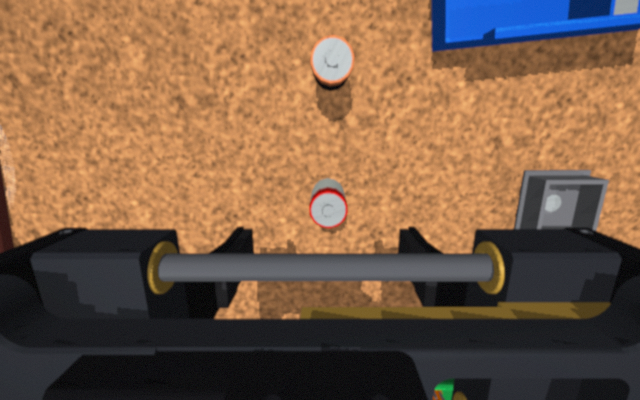

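The white battery's top is at (328,210), centred between the fingers. The copper battery is at (332,60) and the caddy's + well at (560,205).

carry_out:
  plan:
    - [[0,0,0],[0.02,0.06,0.7],1]
    - [[0,0,0],[0,0,0.9],1]
    - [[0,0,0],[0,0,0.8],1]
    - [[0,0,0],[0,0,0.6],1]
    - [[0,0,0],[0,0,0.4],1]
    - [[0,0,0],[0,0,0],1]
    - [[0,0,0],[0,0,0],-1]
    - [[0,0,0],[0,0,0],-1]
    - [[0,0,0],[0,0,0],-1]
    - [[0,0,0],[0,0,0],-1]
  squeeze: 25

```text
time_s: 30.0
ee_pos: [0.4479, 0.0136, 0.0146]
tool_rot: [[-0.122, 0.993, 0.001], [0.993, 0.122, -0.0], [-0.0, 0.001, -1.0]]
force: [-0.7, -1.3, 0.6]
finger_gap: 0.721
grip_force: 0.0
```

carry_out:
  plan:
    - [[0,0,0],[0,0,0],-1]
    - [[0,0,0],[0,0,0],-1]
    - [[0,0,0],[0,0,0],-1]
    - [[0,0,0],[0,0,0],-1]
    - [[0,0,0],[0,0,0],-1]
    - [[0,0,0],[0,0,0],-1]
    - [[0,0,0],[0,0,0],-1]

```text
time_s: 30.7
ee_pos: [0.4475, 0.0137, 0.014]
tool_rot: [[-0.122, 0.993, 0.0], [0.993, 0.122, 0.0], [0.0, 0.0, -1.0]]
force: [-0.3, 0.7, -0.0]
finger_gap: 0.375
grip_force: 25.0
```

carry_out:
  plan:
    - [[0,0,0],[0,0,-0.3],-1]
    - [[0,0,0],[0,0,-0.8],-1]
    - [[0,0,0],[0,0,-1],-1]
    - [[0,0,0],[0,0,-0.9],-1]
    - [[0,0,0],[0,0,0],-1]
    - [[0,0,0],[0,0,0],-1]

```text
time_s: 31.3
ee_pos: [0.4476, 0.0135, 0.1044]
tool_rot: [[-0.121, 0.993, 0.001], [0.993, 0.121, -0.001], [-0.001, 0.001, -1.0]]
force: [0.2, -0.7, -2.9]
finger_gap: 0.378
grip_force: 25.0
```

```bash
python3 go.py .6833 -.0208 .1 7
```

```text
turn/6deg [ 0.01  0.01 -0.  ] shift/30mm [-2.09  7.66  0.15] pos [0.4476 0.0135 0.1044] q7 -0.03 gap 32.9 grip 25.0 F [ 0.2 -0.7 -2.9] t 31.3
```

carry_out:
  plan:
    - [[0,0,0],[-0.23,0.85,0],-1]
    - [[0,0,0],[-0.23,0.85,0],-1]
    - [[0,0,0],[-0.23,0.85,0],-1]
    - [[0,0,0],[-0.23,0.85,0],-1]
    - [[0,0,0],[-0.23,0.85,0],-1]
    - [[0,0,0],[-0.23,0.85,0],-1]
    - [[0,0,0],[-0.23,0.85,0],-1]
    - [[0,0,0],[-0.23,0.85,0],-1]
    - [[0,0,0],[-0.23,0.85,0],-1]
    - [[0,0,0],[0,0,0],-1]

```text
time_s: 32.3
ee_pos: [0.684, -0.0207, 0.1012]
tool_rot: [[-0.121, 0.993, -0.002], [0.993, 0.121, 0.001], [0.001, -0.002, -1.0]]
force: [-0.5, 0.7, -2.0]
finger_gap: 0.373
grip_force: 25.0
```

carry_out:
  plan:
    - [[0,0,0],[0,0,0],-1]
    - [[0,0,0],[0,0,0],-1]

```text
time_s: 32.5
ee_pos: [0.6815, -0.0195, 0.1029]
tool_rot: [[-0.122, 0.992, -0.002], [0.992, 0.122, 0.0], [0.001, -0.002, -1.0]]
force: [1.4, -0.1, -1.3]
finger_gap: 0.374
grip_force: 25.0
```

```bash
python3 go.py .6833 -.0208 .019 7
```

```text
turn/6deg [-0.02 -0.01  0.01] shift/30mm [-0.05  0.05  2.8 ] pos [ 0.6815 -0.0195  0.1029] q7 -0.13 gap 32.5 grip 25.0 F [ 1.4 -0.1 -1.3] t 32.5
```

carry_out:
  plan:
    - [[0,0,0],[-0.02,0,0.8],-1]
    - [[0,0,0],[0,0,0.8],-1]
    - [[0,0,0],[0,0,0.6],-1]
    - [[0,0,0],[0,0,0.3],-1]
    - [[0,0,0],[0,0,0.2],-1]
    - [[0,0,0],[0,0,0.08],-1]
    - [[0,0,0],[0,0,0],-1]

```text
time_s: 33.2
ee_pos: [0.6832, -0.0205, 0.0211]
tool_rot: [[-0.122, 0.993, 0.001], [0.993, 0.122, 0.0], [-0.0, 0.001, -1.0]]
force: [-0.6, -0.4, -1.1]
finger_gap: 0.374
grip_force: 25.0
```

carry_out:
  plan:
    - [[0,0,0],[0,0,0],0.2]
    - [[0,0,0],[0,0,0],0.2]
    - [[0,0,0],[0,0,0],0.2]
    - [[0,0,0],[0,0,0],0.2]
    - [[0,0,0],[0,0,-0.4],0.2]
    - [[0,0,0],[0,0,-0.8],0.2]
    - [[0,0,0],[0,0,-1],0.2]
    - [[0,0,0],[0,0,-1],0.2]
    - [[0,0,0],[0,0,0],1]
    - [[0,0,0],[0,0,0],1]

```text
time_s: 34.2
ee_pos: [0.6835, -0.0206, 0.118]
tool_rot: [[-0.122, 0.993, 0.002], [0.993, 0.122, -0.0], [-0.0, 0.002, -1.0]]
force: [0.4, -0.5, 0.6]
finger_gap: 0.703
grip_force: 0.0
```

```bash
python3 go.py .4363 .1283 .11 7
```

```text
turn/6deg [ 0.02  0.   -0.  ] shift/30mm [ 5.93 -7.57  0.27] pos [ 0.6835 -0.0206  0.118 ] q7 -0.13 gap 61.1 grip 0.0 F [ 0.4 -0.5  0.6] t 34.2
```

carry_out:
  plan:
    - [[0,0,0],[0.66,-0.84,0],1]
    - [[0,0,0],[0.66,-0.84,0],1]
    - [[0,0,0],[0.66,-0.84,0],1]
    - [[0,0,0],[0.66,-0.84,0],1]
    - [[0,0,0],[0.66,-0.84,0],1]
    - [[0,0,0],[0.66,-0.84,0],1]
    - [[0,0,0],[0.66,-0.84,0],1]
    - [[0,0,0],[0.66,-0.84,0],1]
    - [[0,0,0],[0.66,-0.84,0],1]
    - [[0,0,0],[0,0,0],1]

```text
time_s: 35.2
ee_pos: [0.4325, 0.1304, 0.1158]
tool_rot: [[-0.126, 0.992, -0.002], [0.992, 0.126, -0.001], [-0.001, -0.002, -1.0]]
force: [-0.3, 0.1, 0.4]
finger_gap: 1.0
grip_force: 0.0
```

carry_out:
  plan:
    - [[0,0,0],[0,0,0],1]
    - [[0,0,0],[0,0,0],1]

```text
time_s: 35.4
ee_pos: [0.4365, 0.1279, 0.1163]
tool_rot: [[-0.121, 0.993, -0.0], [0.993, 0.121, 0.0], [0.0, -0.0, -1.0]]
force: [0.1, 0.1, -0.8]
finger_gap: 0.997
grip_force: 0.0
```

```bash
python3 go.py .4363 .1283 .014 7
```

```text
turn/6deg [-0.   -0.   -0.01] shift/30mm [ 0.01 -0.01  3.41] pos [0.4365 0.1279 0.1163] q7 -0.29 gap 86.7 grip 0.0 F [ 0.1  0.1 -0.8] t 35.4
```

carry_out:
  plan:
    - [[0,0,0],[0,0,0.7],1]
    - [[0,0,0],[0,0,0.9],1]
    - [[0,0,0],[0,0,0.8],1]
    - [[0,0,0],[0,0,0.6],1]
    - [[0,0,0],[0,0,0.4],1]
    - [[0,0,0],[0,0,0],1]
    - [[0,0,0],[0,0,0],-1]
    - [[0,0,0],[0,0,0],-1]
    - [[0,0,0],[0,0,0],-1]
    - [[0,0,0],[0,0,0],-1]

```text
time_s: 36.4
ee_pos: [0.4366, 0.1286, 0.0152]
tool_rot: [[-0.121, 0.993, 0.001], [0.993, 0.121, -0.0], [-0.0, 0.001, -1.0]]
force: [-0.2, -0.2, 0.5]
finger_gap: 0.723
grip_force: 0.0
```

carry_out:
  plan:
    - [[0,0,0],[0,0,0],-1]
    - [[0,0,0],[0,0,0],-1]
    - [[0,0,0],[0,0,0],-1]
    - [[0,0,0],[0,0,0],-1]
    - [[0,0,0],[0,0,0],-1]
    - [[0,0,0],[0,0,0],-1]
    - [[0,0,0],[0,0,0],-1]

```text
time_s: 37.1
ee_pos: [0.4361, 0.1286, 0.0146]
tool_rot: [[-0.122, 0.993, -0.0], [0.993, 0.122, -0.0], [-0.0, -0.0, -1.0]]
force: [-0.1, -0.4, 0.8]
finger_gap: 0.377
grip_force: 25.0
```

carry_out:
  plan:
    - [[0,0,0],[0,0,-0.3],-1]
    - [[0,0,0],[0,0,-0.8],-1]
    - [[0,0,0],[0,0,-1],-1]
    - [[0,0,0],[0,0,-0.9],-1]
    - [[0,0,0],[0,0,0],-1]
    - [[0,0,0],[0,0,0],-1]

```text
time_s: 37.7
ee_pos: [0.4363, 0.1285, 0.105]
tool_rot: [[-0.121, 0.993, 0.001], [0.993, 0.121, -0.0], [-0.0, 0.001, -1.0]]
force: [0.2, 0.3, -3.6]
finger_gap: 0.373
grip_force: 25.0
```

```bash
python3 go.py .6767 .0328 .1 7
```

```text
turn/6deg [ 0.01  0.   -0.01] shift/30mm [-4.14  7.56  0.17] pos [0.4363 0.1285 0.105 ] q7 -0.31 gap 32.5 grip 25.0 F [ 0.2  0.3 -3.6] t 37.7
```

carry_out:
  plan:
    - [[0,0,0],[-0.46,0.84,0],-1]
    - [[0,0,0],[-0.46,0.84,0],-1]
    - [[0,0,0],[-0.46,0.84,0],-1]
    - [[0,0,0],[-0.46,0.84,0],-1]
    - [[0,0,0],[-0.46,0.84,0],-1]
    - [[0,0,0],[-0.46,0.84,0],-1]
    - [[0,0,0],[-0.46,0.84,0],-1]
    - [[0,0,0],[-0.46,0.84,0],-1]
    - [[0,0,0],[-0.46,0.84,0],-1]
    - [[0,0,0],[0,0,0],-1]

```text
time_s: 38.7
ee_pos: [0.6779, 0.0302, 0.1017]
tool_rot: [[-0.119, 0.993, -0.002], [0.993, 0.119, -0.0], [-0.0, -0.002, -1.0]]
force: [-0.7, -0.9, -1.8]
finger_gap: 0.373
grip_force: 25.0
```

carry_out:
  plan:
    - [[0,0,0],[0,0,0],-1]
    - [[0,0,0],[0,0,0],-1]

```text
time_s: 38.9
ee_pos: [0.675, 0.0339, 0.1034]
tool_rot: [[-0.123, 0.992, -0.002], [0.992, 0.123, 0.0], [0.001, -0.002, -1.0]]
force: [-0.5, 0.2, -2.4]
finger_gap: 0.376
grip_force: 25.0
```

```bash
python3 go.py .6767 .0328 .0195 7
```

```text
turn/6deg [-0.02 -0.01  0.01] shift/30mm [-0.04  0.05  2.8 ] pos [0.675  0.0339 0.1034] q7 -0.22 gap 32.7 grip 25.0 F [-0.5  0.2 -2.4] t 38.9
```

carry_out:
  plan:
    - [[0,0,0],[0,0,0.8],-1]
    - [[0,0,0],[0,0,0.8],-1]
    - [[0,0,0],[0,0,0.6],-1]
    - [[0,0,0],[0,0,0.3],-1]
    - [[0,0,0],[0,0,0.2],-1]
    - [[0,0,0],[0,0,0.08],-1]
    - [[0,0,0],[0,0,0],-1]

```text
time_s: 39.6
ee_pos: [0.6766, 0.0331, 0.0216]
tool_rot: [[-0.122, 0.993, 0.001], [0.993, 0.122, 0.0], [0.0, 0.001, -1.0]]
force: [-0.7, -0.3, -2.4]
finger_gap: 0.378
grip_force: 25.0
```

carry_out:
  plan:
    - [[0,0,0],[0,0,0],0.2]
    - [[0,0,0],[0,0,0],0.2]
    - [[0,0,0],[0,0,0],0.2]
    - [[0,0,0],[0,0,0],0.2]
    - [[0,0,0],[0,0,-0.4],0.2]
    - [[0,0,0],[0,0,-0.8],0.2]
    - [[0,0,0],[0,0,-1],0.2]
    - [[0,0,0],[0,0,-1],0.2]
    - [[0,0,0],[0,-1,-0.5],0.2]
    - [[0,0,0],[0,-1,-0.5],0.2]

```text
time_s: 40.6
ee_pos: [0.6166, 0.0263, 0.149]
tool_rot: [[-0.122, 0.993, 0.002], [0.993, 0.122, 0.001], [0.0, 0.002, -1.0]]
force: [0.1, 0.2, 1.6]
finger_gap: 0.603
grip_force: 0.0
```

carry_out:
  plan:
    - [[0,0,0],[0,-1,0],0.2]
    - [[0,0,0],[0,-1,0],0.2]
    - [[0,0,0],[0,-1,0],0.2]
    - [[0,0,0],[0,-1,0],0.2]
    - [[0,0,0],[0,0,0],0.2]
    - [[0,0,0],[0,0,0],0.2]

```text
time_s: 41.2
ee_pos: [0.498, 0.0108, 0.1484]
tool_rot: [[-0.121, 0.993, 0.002], [0.993, 0.121, -0.001], [-0.002, 0.002, -1.0]]
force: [0.3, -1.3, 0.4]
finger_gap: 0.596
grip_force: 0.0
```

```bash
python3 - <<'E'
from h import *
grab('scene','s9');grab('side','i9')
w=cloud('s9').reshape(-1,3);s=cloud('i9').reshape(-1,3)
def loc(cx,cy,yaw,x,y):
    a=np.radians(yaw);d=np.array([x-cx,y-cy]);return np.round([d@[np.cos(a),np.sin(a)],d@[-np.sin(a),np.cos(a)]],4)
for n,x,y,r,z0,z1,f in(('white',.6833,-.0208,.025,.055,.075,(.68,.006,7)),('cop',.6767,.0328,.025,.055,.075,(.68,.006,7)),('hose',.593,-.209,.03,.046,.065,(.626,-.241,5)),('tap',.599,-.278,.03,.04,.06,(.626,-.241,5)),('lock',.56,.243,.045,.014,.04,(.596,.251,12.3)),('torch',.501,-.504,.06,.1,.2,(0,0,0)),('jar',.575,.508,.08,.1,.2,(0,0,0))):
    for c in(w,s):
        p=c[(np.hypot(c[:,0]-x,c[:,1]-y)<r)&(c[:,2]>z0)&(c[:,2]<z1)]
        if len(p)<5: print(n,len(p));continue
        R=cv2.minAreaRect((p[:,:2]*1000).astype(np.float32));print(n,len(p),np.round(R[0],1),np.round(R[1],1),'zmax',p[:,2].max().round(4),'local',loc(*f,R[0][0]/1e3,R[0][1]/1e3))
a=load('s9')['im'][150:320,200:470];b=load('i9')['im'][80:330,140:400]
a,b=[cv2.resize(q,(400,int(400*q.shape[0]/q.shape[1])),interpolation=2) for q in(a,b)]
o=np.zeros((400,800,3),np.uint8);o[:a.shape[0],:400]=a;o[:b.shape[0],400:]=b
cv2.imwrite('pics/c9.png',o[:,:,::-1])
E
```

```text
white 111 [682.9 -22.3] [32.  31.4] zmax 0.0671 local [-0.0006 -0.0284]
white 80 [681.  -21.8] [33.7 32.5] zmax 0.0657 local [-0.0024 -0.0278]
cop 98 [676.3  31.8] [30.6 33.2] zmax 0.0657 local [-0.0005  0.0261]
cop 86 [673.6  36.1] [29.2 30.5] zmax 0.0658 local [-0.0027  0.0306]
hose 111 [ 592.5 -209.1] [31.2 30.7] zmax 0.0564 local [-0.0306  0.0347]
hose 40 [ 592.2 -202.1] [22.2 33.2] zmax 0.0558 local [-0.0303  0.0416]
tap 52 [ 596.9 -279.3] [20.3 19.6] zmax 0.0515 local [-0.0323 -0.0356]
tap 5 [ 601.2 -273.7] [3.6 4.8] zmax 0.0483 local [-0.0275 -0.0304]
lock 145 [561.3 242.4] [62.2 43.3] zmax 0.0271 local [-0.0357 -0.001 ]
lock 245 [559.5 245.7] [63.8 43. ] zmax 0.026 local [-0.0368  0.0026]
torch 484 [ 502.8 -507.5] [36.3 36.4] zmax 0.1743 local [ 0.5028 -0.5075]
torch 0
jar 905 [579.9 500.5] [106.2  93.5] zmax 0.1677 local [0.5799 0.5005]
jar 3031 [572.8 511.6] [102.7  94.5] zmax 0.1692 local [0.5728 0.5116]
```

View pics/c9.png

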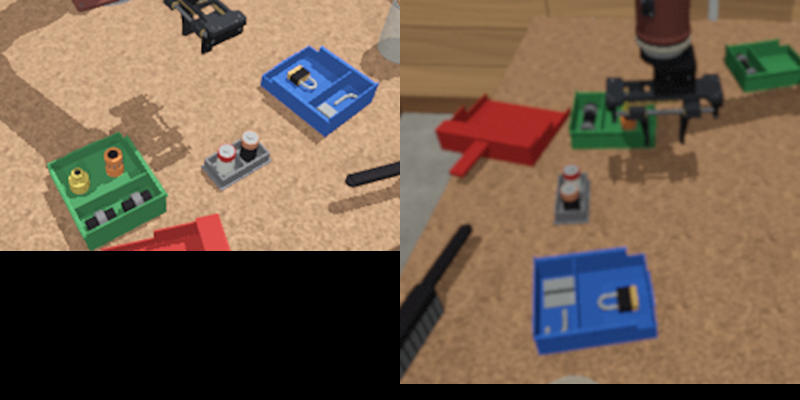

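All five are in place. In the left crop the adaptor (78,180) and connector (114,160) stand in the green front bay, the batteries (228,155) and (250,145) are upright in the wells, and the padlock (302,78) lies in the blue front bay. The jar and torch are unmoved.

```bash
python3 -c "
from h import *
print(ctrl.finish_job())"
```

```text
the job is handed in; nothing more can be done
None
```

The job is handed in at about 41 s of the 131 s allowed: by camera check both batteries stand in the caddy wells, the connector and adaptor are in the farther green bin, and the padlock is in the blue bin, with the jar and torch unmoved; no verdict was returned.

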